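# Close up the battery row and add the fourth pack on the charging ledge

## Task

Slide the three battery packs along the narrow charging ledge, without lifting them off it, until they stand in one closed row against the red end plate. Then gently set the orange pack from the mat upright on the ledge at the open end of the row and close it up too, so that all four stand square and centred on the ledge, side by side with no gaps (about 5 mm in all at most). Let no pack fall and leave everything else where it is.

Things in the scene. Friction and masses are not known exactly. Their poses are not given: they have to be found in the camera images.
- ledge: charging ledge, fixed: a level aluminium bar 40 mm deep (its x), 156 mm long (its y), its flat top 90 mm above the bench, on two posts and a foot plate 100 x 170 mm. No rims: open at the front, the back and the -y end; only the +y end has a plate. The bar is 8 mm narrower than the packs are deep, so a centred pack overhangs 4 mm front and back. Origin on the bench below the middle of the bar; z up
- ledge_stop (a point): point on the bar's top surface, on its centre line, at the inner face of the red end plate (plate 52 mm wide, 6 mm thick, rising 48 mm above the bar's top). Axes as the ledge: the bar runs from here 156 mm along -y to its open end
- pack_green: green battery pack: an upright block 48 mm deep (its x) by 30 mm wide (its y) by 70 mm high (its z), white band round it, about 0.2 kg; origin at the centre of its underside. Starts standing on the bar, a little crooked, spaced out from the others; the order of the three along the bar varies. Stable enough to be slid along the bar by pushing
- pack_black: black battery pack: an upright block 48 mm deep (its x) by 36 mm wide (its y) by 70 mm high (its z), white band round it, about 0.2 kg; origin at the centre of its underside. Starts standing on the bar, a little crooked, spaced out from the others; the order of the three along the bar varies. Stable enough to be slid along the bar by pushing
- pack_blue: blue battery pack: an upright block 48 mm deep (its x) by 42 mm wide (its y) by 70 mm high (its z), white band round it, about 0.2 kg; origin at the centre of its underside. Starts standing on the bar, a little crooked, spaced out from the others; the order of the three along the bar varies. Stable enough to be slid along the bar by pushing
- pack_orange: orange battery pack: an upright block 48 mm deep (its x) by 38 mm wide (its y) by 70 mm high (its z), white band round it, about 0.2 kg; origin at the centre of its underside. Starts standing on the blue mat, turned any way, among three small things whose places vary with its own
- mat: blue-green work mat, fixed, 230 x 310 mm (x, y), 2 mm thick; origin at the centre of its underside
- flux: amber bottle with black cap, on the mat, 32 mm across, 70 mm high, origin at the centre of its underside; a bystander, leave it alone
- jar: clear glass jar with steel lid, on the mat, 52 mm across, 75 mm high, origin at the centre of its underside; a bystander, leave it alone
- motor: black drone motor with a thin shaft up from its middle, on the mat, 45 mm across, 50 mm high, origin at the centre of its underside; a bystander, leave it alone
- tin: steel tin with blue band, on the bench close in front of the ledge, 48 mm across, 35 mm high, origin at the centre of its underside; a bystander, leave it alone
- cleaner: white bottle with red cap, on the bench close behind the ledge, its axis 85 to 105 mm from the middle line of the bar; taller than the bar, 40 mm across, 130 mm high, origin at the centre of its underside; a bystander, leave it alone
- driver: yellow-handled screwdriver, lying on the bench to the left; a bystander, leave it alone
Mind the look-alikes: they are no part of the job. What is shaped like the pack_blue but pink or yellow is not meant.

How it is judged:
By the outcome, as a careful person would: the job done as asked, in the order asked, and still so for the second after the job is handed in, with the robot touching nothing.
It also fails if it takes over 56 s, if anything falls off the work surface, if the arm or the gripper's body presses on something with over 40 N, if the wrist force passes 120 N, or if a joint passes its speed limit or range.

## Robot

A 6-joint arm with a two-finger parallel gripper is mounted at the origin on the work surface. World frame = base frame: x ahead of the robot, y to its left, z up, the work surface at z = 0. Lengths are in m, angles in degrees, forces in N, time in s.
With the tool pointing down it reaches from about 0.375 to 0.9 m from the base axis. Payload 3.1 kg.
Tool frame: the origin (TCP) lies at the very end of the fingers, on their centre line; the grasp point (between the pads) lies 19 mm behind it (bot.tcp_to_grasp is the distance from the TCP to the grasp point, in m); z points along the fingers, y is the line along which they close (so a half turn about z gives the same grasp; the last joint's range is limited). The gripper opens to 87 mm and grips with 3 to 60 N. Pads are 19 mm wide; open, the fingers measure 117 mm over their backs; the gripper's body (75 mm by 190 mm) begins 51 mm behind the grasp point.
Start: joints at [-85.743, 30.224, 82.088, -0, 67.689, -10.227], TCP at [0.156, -0.605, 0.195] pointing down, gripper open.
Joint ranges: [-176.69, 176.69], [-43.24, 126.21], [12.49, 139.97], [-82, 262], [0, 151.66], [-163.58, 163.58]. Speed limits (degrees/s): [159.86, 159.86, 180, 180, 180, 180].

## Interface

Orientations are given as a 3x3 rotation matrix whose columns are the frame's x, y, z axes.
In Python, from rig import telemetry, capture, camera_info, job, bot gives the robot as it stands. The module is installed in compiled form; this text tells all that it offers.
- The arm moves only by the tool carry_out, never from a script. Its argument "deltas" is a list that holds one entry, the list of rows, each a list of 7 numbers: the shift along the tool's x, y, z scaled (see below), then the turn, a rotation vector about the tool's x, y, z scaled (see below), then the closure, from -1 (fully open) to 1 (shut). In form: [[[dx, dy, dz, ax, ay, az, claw], ...]]. A call has exactly 10 rows; each row is the pose to reach, as a shift and turn from the pose commanded when the call began, along the tool's axes at that moment, turning the shorter way round; what a row does not reach only later rows make up. The controller multiplies each number of a shift by 15 cm and each number of a turn by 360 degrees. A row lasts 1/12 s, in which the tool goes at most 41.7 mm and 7.16 degrees, less where a joint would pass 70% of its speed; a pose out of reach is approached as far as the arm can. A call with a number of a shift or a turn outside -1 to 1 is refused whole. A call with a gripper value outside its range is refused whole. The fingers move at their own pace and stop on an object; the grip force is fixed at half the most. Time passes only in rows, so rows that repeat a pose let the fingers close, or fill a call up. It gives the time, the measured TCP pose, the force, the opening and the grip force at its end, in the units of the state.
- telemetry.read_state(): the state, without advancing time (a new reading comes with each control period).
- capture(name): name is "side" or "top"; returns the picture (400x640x3 uint8, red, green, blue); there is no depth.
- camera_info(name): a dict with "mtx" (3x3 intrinsics, pixels), "cam_to_world" (4x4, takes a point from camera to world coordinates). Camera axes: x right, y down, z forward; pixel columns grow to the right and rows downward; lengths in m; the calibration is good to about 2 mm. A picture is of the moment at which its call begins. camera_info takes no time and is no camera call.
- job.hand_in(): hands the job in; it is judged then, once.
The state is a dict: "time_s": time; "joint_positions": joint angles; "qvel": joint speeds; "tau": joint torques, N m; "position": TCP position; "tcp_rot": TCP orientation; "force": force on the tool from outside, world axes, zero at the start; "moment": the same for the moment, N m; "opening": opening from 0.0 (shut) to 1.0 (fully open); "grasp_force": force on a finger pad.
Only numpy, scipy, OpenCV 4.12 (cv2) and the standard library are available. Lean on these libraries where they do the work, as an engineer would, in place of code of your own. Each camera call takes 0.05 s, during which the arm holds its last target. There are 200 camera calls.

## Working session

There is one attempt and no reset: what is moved stays moved. The work goes in short steps, Python scripts to look and compute and a tool call to move; the robot and the scene stay as the last step left them, time stands still between calls to the robot, and variables do not carry over. Pictures are saved under pics/ and viewed, at most 10 in all, crops included, and the job is handed in when it is done.

Besides the shell and the picture viewer there is one more tool, called after "Emit:" as name([rows], argument=value, ...), one row to a line, values as JSON. carry_out: Moves the arm, as the interface text tells. Its arguments: {"type":"object","properties":{"deltas":{"type":"array","items":{"type":"array","items":{"type":"array","items":{"type":"number"}}}}},"required":["deltas"]}

```bash
mkdir -p pics; python3 - <<'E'
from rig import telemetry, capture, camera_info, bot
import cv2, numpy as np
np.set_printoptions(precision=4,suppress=True)
for n in("side","top"):
    im=capture(n); cv2.imwrite(f"pics/{n}0.png",im[:,:,::-1]); c=camera_info(n); print(n,c["mtx"],c["cam_to_world"])
s=telemetry.read_state(); print(s); print([a for a in dir(bot) if a[0]!='_'])
E
```

```text
side [[376.7874   0.     323.1857]
 [  0.     376.7874 202.3216]
 [  0.       0.       1.    ]] [[-0.9477 -0.2018  0.2474  0.333 ]
 [-0.319   0.5664 -0.7599  0.7111]
 [ 0.0132 -0.799  -0.6012  0.6309]
 [ 0.      0.      0.      1.    ]]
top [[414.5985   0.     323.0039]
 [  0.     414.5985 197.2404]
 [  0.       0.       1.    ]] [[-0.0052 -0.9895  0.1442  0.4239]
 [-0.9996  0.0094  0.0278  0.0271]
 [-0.0289 -0.144  -0.9892  1.0626]
 [ 0.      0.      0.      1.    ]]
{'time_s': 0.1, 'joint_positions': array([-85.7424,  30.2733,  82.1488,  -0.    ,  67.6875, -10.2271]), 'qvel': array([ 0.0191, -0.1924, -0.1717,  0.0138,  0.0113, -0.0852]), 'tau': array([ -0.0004, -44.0986, -17.7151,   0.0635,   0.0534,  -0.    ]), 'position': array([ 0.1563, -0.6044,  0.1945]), 'tcp_rot': array([[ 0.9682,  0.2501, -0.0001],
       [ 0.2501, -0.9682,  0.0019],
       [ 0.0003, -0.0019, -1.    ]]), 'force': array([0.9836, 0.1958, 0.7224]), 'moment': array([0.0088, 0.012 , 0.0079]), 'grasp_force': 0.0, 'opening': 0.9992934946823078}
['PlanningError', 'tcp_to_grasp']
```

View pics/side0.png

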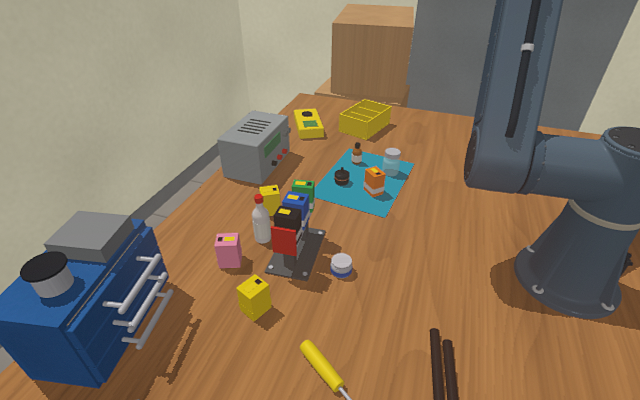

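View pics/top0.png

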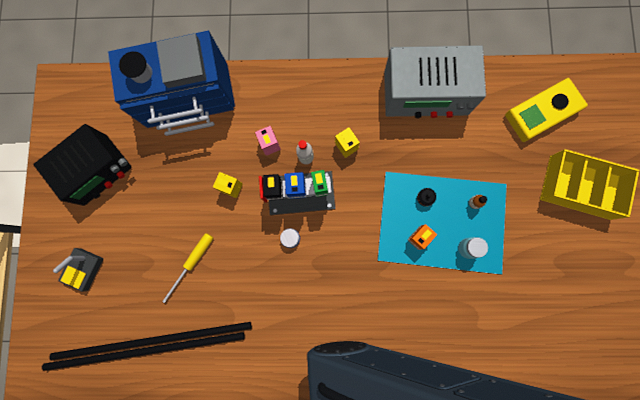

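The top view shows the ledge at (298,190): red plate at (263,187), then black (272,186), blue (295,183), green (320,181). The mat is at (443,222), with the orange pack at (424,238). Also on it are the motor (427,197), flux (479,201) and jar (475,247). The pink (266,140) and yellow (346,142), (227,184) blocks stand on the bench and are look-alikes. The blue pack on the bar, with the blue body, is the one meant. I'll confirm this in an enlarged crop.

```bash
python3 - <<'E'
import cv2, numpy as np
t=cv2.imread("pics/top0.png"); s=cv2.imread("pics/side0.png")
a=cv2.resize(t[155:225,250:345],None,fx=4.2,fy=4.2,interpolation=cv2.INTER_CUBIC)
b=cv2.resize(t[175:275,375:510],None,fx=2.95,fy=2.95,interpolation=cv2.INTER_CUBIC)
c=cv2.resize(s[170:285,240:335],None,fx=4.2,fy=4.2,interpolation=cv2.INTER_CUBIC)
o=np.zeros((600,800,3),np.uint8)
o[:a.shape[0],:a.shape[1]]=a
o[300:300+b.shape[0],:b.shape[1]]=b
o[:c.shape[0],400:400+c.shape[1]]=c[:,:400]
cv2.imwrite("pics/crop0.png",o)
E
```

```text
(no output)
```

View pics/crop0.png

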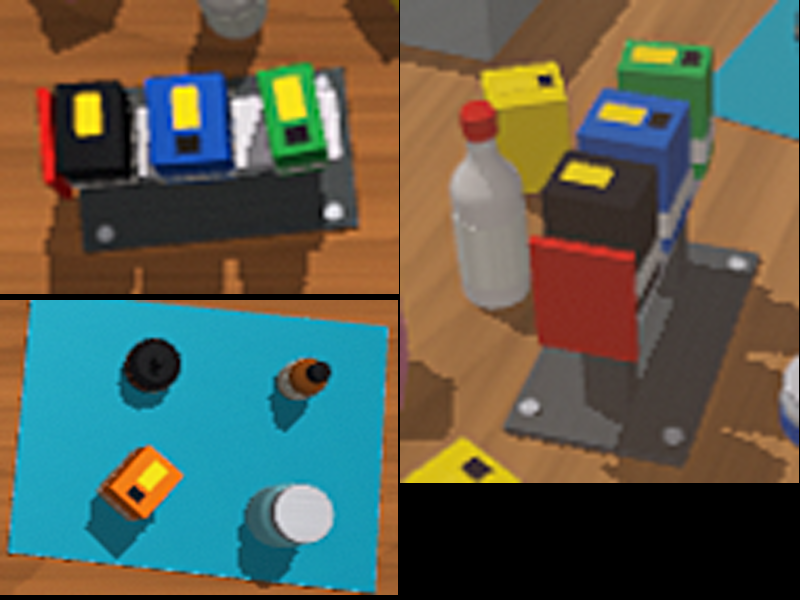

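The crop confirms the order from the plate as black, blue, green, all crooked. The orange pack is alone at (424,238), clear of the jar by a good margin. Next I'll fit the poses with edge-aligned models in both cameras.

```bash
cat > h.py <<'E'
import cv2, numpy as np
from scipy.optimize import minimize
from rig import telemetry, capture, camera_info
np.set_printoptions(precision=4,suppress=True)
CI={n:camera_info(n) for n in("side","top")}
def proj(n,P):
    W=np.linalg.inv(CI[n]["cam_to_world"]); q=P@W[:3,:3].T+W[:3,3]; q=q@CI[n]["mtx"].T
    return q[:,:2]/q[:,2:]
def unproj(n,px,z):
    T=CI[n]["cam_to_world"]; d=T[:3,:3]@np.linalg.inv(CI[n]["mtx"])@np.array([*px,1.])
    return T[:3,3]+d*(z-T[2,3])/d[2]
def grads(im,s=1.0):
    f=[cv2.GaussianBlur(im[:,:,k].astype(np.float32),(0,0),s) for k in range(3)]
    return [np.stack([cv2.Sobel(c,cv2.CV_32F,*d) for c in f]) for d in((1,0),(0,1))]
def place(p,L):
    c,s=np.cos(p[2]),np.sin(p[2]); R=np.array([[c,-s,0],[s,c,0],[0,0,1]])
    return np.asarray(L,float)@R.T+[p[0],p[1],0]
def score(p,segs,G):
    t=0
    for n,A,B in segs:
        a,b=proj(n,place(p,[A,B])); L=np.hypot(*(b-a)); nr=np.array([-(b-a)[1],(b-a)[0]])/L
        u=(a+(b-a)*np.linspace(.05,.95,40)[:,None]).astype(np.float32)
        g=0
        for k in range(2):
            m=np.moveaxis(G[n][k],0,2); g=g+nr[k]*cv2.remap(m,u[None,:,0],u[None,:,1],cv2.INTER_LINEAR)[0]
        t+=np.sqrt(np.minimum(np.abs(g).sum(1),600)).mean()
    return t/len(segs)
def fit(p0,segs,ims,r=.008,ry=.2):
    p=np.array(p0,float)
    for s in(2.,.8):
        G={n:grads(ims[n],s) for n in ims}; sc=np.array([.001,.001,.03])
        f=lambda q:-score(p0+q*sc,segs,G)
        if s==2.:
            st=[np.array([x,y,w])/sc for x in np.arange(-r,r+1e-6,.004) for y in np.arange(-r,r+1e-6,.004) for w in np.linspace(-ry,ry,7)]
            best=min(st,key=f)
        best=minimize(f,best,method="Nelder-Mead",options=dict(initial_simplex=best+np.vstack([np.zeros(3),2*np.eye(3)]))).x
    return p0+best*sc,-f(best)
def rect(cams,w,d,z,yc=0,xc=0):
    c=[(xc-w/2,yc-d/2,z),(xc+w/2,yc-d/2,z),(xc+w/2,yc+d/2,z),(xc-w/2,yc+d/2,z)]
    return [(n,c[i],c[(i+1)%4]) for n in cams for i in range(4)]
W=dict(green=.030,black=.036,blue=.042,orange=.038)
def ledge_segs(t=.006):
    f=rect(["top"],.1,.17,t); g=rect(["side"],.1,.17,t)
    return [f[0],f[3],g[3],g[2]]+rect(["top","side"],.052,.006,.138,yc=.081)[:]
def shots(tag):
    ims={n:capture(n) for n in("side","top")}
    for n in ims: cv2.imwrite(f"pics/{n}{tag}.png",ims[n][:,:,::-1])
    return ims
def load(tag): return {n:cv2.imread(f"pics/{n}{tag}.png")[:,:,::-1] for n in("side","top")}
def overlay(ims,items,name,boxes,f):
    out=[]
    for n,(x0,y0,x1,y1) in boxes:
        o=cv2.resize(ims[n][y0:y1,x0:x1,::-1],None,fx=f,fy=f,interpolation=cv2.INTER_CUBIC)
        for p,segs in items:
            for m,A,B in segs:
                if m==n:
                    q=((proj(n,place(p,[A,B]))-[x0,y0]+.5)*f).astype(int); cv2.line(o,tuple(map(int,q[0])),tuple(map(int,q[1])),(255,0,255),1)
        out.append(o)
    H=max(o.shape[0] for o in out); out=[cv2.copyMakeBorder(o,0,H-o.shape[0],0,0,cv2.BORDER_CONSTANT) for o in out]
    cv2.imwrite(name,np.hstack(out))
E
python3 - <<'E'
from h import *
ims=load(0)
P={}
for k,px,z in(("black",(271.5,186),.16),("blue",(295,184),.16),("green",(319.5,182),.16),("orange",(423.5,236.5),.072)):
    p0=unproj("top",px,z); p0[2]={"orange":-.6,"green":.15}.get(k,0)
    best=max((fit(np.array([p0[0],p0[1],w]),rect(["top","side"],.048,W[k],z),ims,ry=.25) for w in ((0,) if k!="orange" else (-.9,-.5,.5,.9))),key=lambda r:r[1])
    P[k]=best; print(k,best[0],np.degrees(best[0][2]),best[1])
a=unproj("top",(270.2,215),.006);b=unproj("top",(335,209.3),.006);c=unproj("top",(332,171.2),.006)
m=(a+c)/2; print(a,b,c,np.linalg.norm(a-b),np.linalg.norm(b-c))
d=a-b; yaw=np.arctan2(-d[0],d[1])
for t in(.004,.006,.008,.01):
    L=fit(np.array([m[0],m[1],yaw]),ledge_segs(t),ims,ry=.1); print(t,L,np.degrees(L[0][2]))
    if t==.006: LL=L
for k,px,z in(("flux",(481,199),.072),("jar",(476,246),.077),("motor",(427,195),.04),("tin",(289.5,236.5),.035),("cleaner",(303,146),.13)): print(k,unproj("top",px,z))
it=[(P[k][0],rect(["top","side"],.048,W[k],.072 if k=="orange" else .16)) for k in P]+[(LL[0],ledge_segs())]
overlay(ims,it,"pics/ov0.png",[("top",(255,160,340,220)),("side",(265,170,335,285))],5)
E
```

```text
black [0.5809 0.1596 0.0565] 3.2356699995341263 17.07847789137972
blue [0.5887 0.1169 0.0826] 4.732074577476469 20.803896774517334
green [0.5869 0.0609 0.0527] 3.0170065069808976 18.921759854376642
orange [ 0.4753 -0.1825 -0.7484] -42.87782238722767 21.87143664913656
[0.5331 0.1928 0.006 ] [0.5464 0.0262 0.006 ] [0.6461 0.0331 0.006 ] 0.16712939030755405 0.09992421915492705
0.004 (array([0.5907, 0.1157, 0.0802]), np.float64(17.452317771599358)) 4.592779461530365
0.006 (array([0.5904, 0.1156, 0.0754]), np.float64(17.3350713848039)) 4.320756113478834
0.008 (array([0.5903, 0.1156, 0.0756]), np.float64(17.24083324149834)) 4.329539556986738
0.01 (array([0.5886, 0.1134, 0.1052]), np.float64(15.913762541730664)) 6.026805982948715
flux [ 0.5605 -0.3223  0.072 ]
jar [ 0.449  -0.3024  0.077 ]
motor [ 0.5762 -0.2019  0.04  ]
tin [0.4762 0.1396 0.035 ]
cleaner [0.6804 0.0991 0.13  ]
```

View pics/ov0.png

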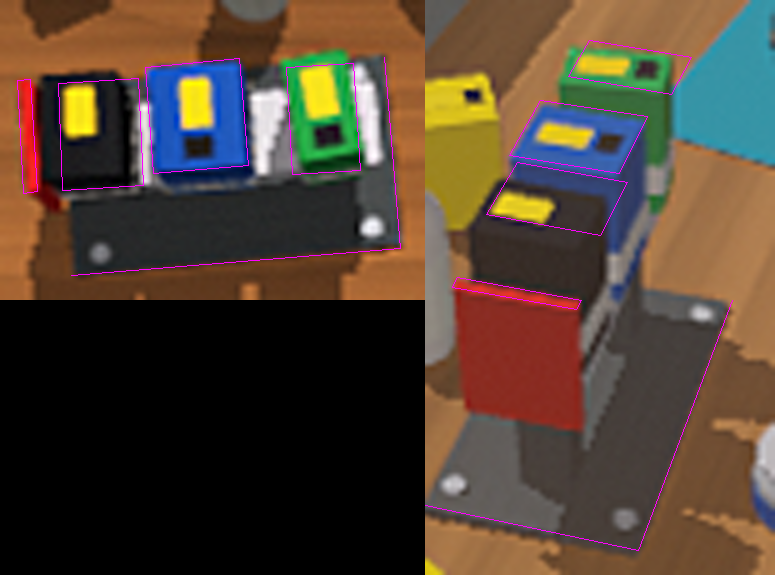

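The ledge and blue fits match the image, but black and green locked onto wrong edges. I'll refit those two locally.

```bash
python3 - <<'E'
from h import *
ims=load(0); L=np.array([.5904,.1156,.0757])
P=dict(blue=np.array([.5887,.1169,.0826]),orange=np.array([.4753,-.1825,-.7484]))
for k,px,yaws in(("black",(271.8,185.5),(0.,.05)),("green",(319.3,182.4),(.15,.22))):
    p0=unproj("top",px,.16)
    r=max((fit(np.array([p0[0],p0[1],w]),rect(["top","side"],.048,W[k],.16),ims,r=.004,ry=.08) for w in yaws),key=lambda r:r[1]); P[k]=r[0]; print(k,r)
c,s=np.cos(L[2]),np.sin(L[2])
for k,p in P.items(): print(k,p[:2],"local x,y:",np.array([[c,s],[-s,c]])@(p[:2]-L[:2]),"yaw rel",np.degrees(p[2]-L[2]))
it=[(P[k],rect(["top","side"],.048,W[k],.072 if k=="orange" else .16)) for k in P]
overlay(ims,it,"pics/ov1.png",[("top",(255,160,340,220)),("side",(265,170,335,240)),],5)
a=cv2.imread("pics/ov1.png"); overlay(ims,it,"pics/ov1b.png",[("top",(400,210,450,255)),("side",(350,150,400,210))],5)
b=cv2.imread("pics/ov1b.png")[:240]; b=cv2.copyMakeBorder(b,0,0,0,a.shape[1]-b.shape[1],cv2.BORDER_CONSTANT); cv2.imwrite("pics/ov1.png",np.vstack([a,b]))
E
```

```text
black (array([0.5809, 0.1594, 0.0428]), np.float64(17.092690227158172))
green (array([0.5868, 0.0607, 0.0516]), np.float64(18.931621564352483))
blue [0.5887 0.1169] local x,y: [-0.0016  0.0014] yaw rel 0.39534087864026823
orange [ 0.4753 -0.1825] local x,y: [-0.1373 -0.2885] yaw rel -47.21745189673114
black [0.5809 0.1594] local x,y: [-0.0061  0.0443] yaw rel -1.8824260720768984
green [0.5868 0.0607] local x,y: [-0.0078 -0.0545] yaw rel -1.3822068126183635
```

View pics/ov1.png

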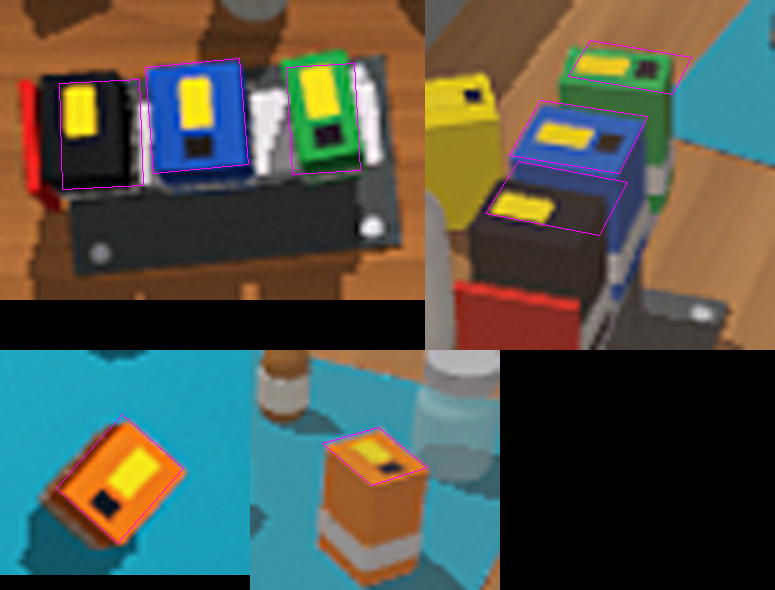

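The orange fit matches. For the bar packs, I'll take the centres from the visible top-face corners: black (271.7,185.5), blue (294.7,184.2), green (319,182.2). Gripping across the 48 mm depth with the jaws square to the ledge will square and centre each pack.

```bash
cat >> h.py <<'E'
LG=np.array([.5904,.1156,.0757])
def loc(p): c,s=np.cos(LG[2]),np.sin(LG[2]); return np.array([[c,s],[-s,c]])@(np.asarray(p)[:2]-LG[:2])
def glob(q): return place(LG,[[q[0],q[1],0]])[0][:2]
def to(target,yawx):
    s=telemetry.read_state(); R=s["tcp_rot"]; d=R.T@(np.asarray(target)-s["position"])/.15
    c,n=np.cos(np.radians(yawx)),np.sin(np.radians(yawx)); T=np.array([[c,n,0],[n,-c,0],[0,0,-1.]])
    rv=cv2.Rodrigues(R.T@T)[0].ravel(); print("shift",d,"turn",np.degrees(rv)/360)
def st():
    s=telemetry.read_state(); p=s["position"]; print("t",s["time_s"],"pos",p,"loc",loc(p),"F",s["force"],"open",s["opening"],"grip",s["grasp_force"])
E
python3 - <<'E'
from h import *
for k,px in(("black",(271.7,185.5)),("blue",(294.7,184.2)),("green",(319,182.2))):
    p=unproj("top",px,.16); print(k,p,loc(p))
print(loc(unproj("top",(303,146),.13)))
# plan chain of calls to above black
p=np.array([.156,-.605,.195]); tgt=np.array([*glob(loc(unproj("top",(271.7,185.5),.16))*[0,1]),.2])
y=14.48; 
for dy in(40,39.85,0,0,0,0,0):
    c,n=np.cos(np.radians(y)),np.sin(np.radians(y)); R=np.array([[c,n,0],[n,-c,0],[0,0,-1.]])
    d=R.T@(tgt-p); d*=min(1,.147/abs(d).max()) ; print(d/.15,-dy/360); p=p+R@d; y+=dy
print(p,tgt)
E
```

```text
black [0.5829 0.1662 0.16  ] [-0.0036  0.051 ]
blue [0.5853 0.1151 0.16  ] [-0.0051 -0.0001]
green [0.5892 0.0612 0.16  ] [-0.0053 -0.0542]
[ 0.0885 -0.0232]
[ 0.9347 -0.98   -0.0077] -0.1111111111111111
[ 0.98   -0.1092 -0.0056] -0.11069444444444444
[ 0.98    0.6485 -0.0067] 0.0
[ 0.98    0.6485 -0.0067] 0.0
[ 0.98    0.6485 -0.0067] 0.0
[ 0.0202  0.0133 -0.0001] 0.0
[0. 0. 0.] 0.0
[0.5865 0.1665 0.2   ] [0.5865 0.1665 0.2   ]<stdin>:10: RuntimeWarning: divide by zero encountered in scalar divide
```

Emit:
carry_out([
  [[0.3,-0.32,-0.05,0,0,-0.018,-0.5],[0.5,-0.55,-0.05,0,0,-0.036,-0.5],[0.7,-0.75,-0.05,0,0,-0.054,-0.5],[0.935,-0.98,-0.05,0,0,-0.072,-0.5],[0.935,-0.98,-0.05,0,0,-0.09,-0.5],[0.935,-0.98,-0.05,0,0,-0.108,-0.5],[0.935,-0.98,-0.05,0,0,-0.111,-0.5],[0.935,-0.98,-0.05,0,0,-0.111,-0.5],[0.935,-0.98,-0.05,0,0,-0.111,-0.5],[0.935,-0.98,-0.05,0,0,-0.111,-0.5]],
])

```text
time_s: 0.93
position: [0.2549, -0.429, 0.2027]
tcp_rot: [[0.584, 0.812, 0.0], [0.812, -0.584, -0.001], [-0.0, 0.0, -1.0]]
force: [-0.9, 0.1, 0.3]
opening: 0.749
grasp_force: 0.0
```

Emit:
carry_out([
  [[0.25,-0.03,0,0,0,-0.018,-0.5],[0.5,-0.06,0,0,0,-0.036,-0.5],[0.75,-0.09,0,0,0,-0.054,-0.5],[0.98,-0.11,0,0,0,-0.072,-0.5],[0.98,-0.11,0,0,0,-0.09,-0.5],[0.98,-0.11,0,0,0,-0.108,-0.5],[0.98,-0.11,0,0,0,-0.1107,-0.5],[0.98,-0.11,0,0,0,-0.1107,-0.5],[0.98,-0.11,0,0,0,-0.1107,-0.5],[0.98,-0.11,0,0,0,-0.1107,-0.5]],
])

```text
time_s: 1.77
position: [0.3271, -0.2993, 0.2027]
tcp_rot: [[-0.071, 0.997, -0.0], [0.997, 0.071, 0.0], [0.0, -0.0, -1.0]]
force: [-0.1, 0.2, 0.3]
opening: 0.746
grasp_force: 0.0
```

Emit:
carry_out([
  [[0.25,0.16,0,0,0,0,-0.5],[0.5,0.32,0,0,0,0,-0.5],[0.75,0.48,0,0,0,0,-0.5],[0.98,0.65,0,0,0,0,-0.5],[0.98,0.65,0,0,0,0,-0.5],[0.98,0.65,0,0,0,0,-0.5],[0.98,0.65,0,0,0,0,-0.5],[0.98,0.65,0,0,0,0,-0.5],[0.98,0.65,0,0,0,0,-0.5],[0.98,0.65,0,0,0,0,-0.5]],
])

```text
time_s: 2.6
position: [0.4132, -0.146, 0.2028]
tcp_rot: [[-0.072, 0.997, -0.0], [0.997, 0.072, -0.0], [-0.0, -0.0, -1.0]]
force: [-0.1, 0.0, -0.1]
opening: 0.749
grasp_force: 0.0
```

Emit:
carry_out([
  [[0.25,0.16,0,0,0,0,-0.5],[0.5,0.32,0,0,0,0,-0.5],[0.75,0.48,0,0,0,0,-0.5],[0.98,0.65,0,0,0,0,-0.5],[0.98,0.65,0,0,0,0,-0.5],[0.98,0.65,0,0,0,0,-0.5],[0.98,0.65,0,0,0,0,-0.5],[0.98,0.65,0,0,0,0,-0.5],[0.98,0.65,0,0,0,0,-0.5],[0.98,0.65,0,0,0,0,-0.5]],
])

```text
time_s: 3.43
position: [0.4992, 0.0078, 0.2028]
tcp_rot: [[-0.072, 0.997, -0.001], [0.997, 0.072, -0.0], [-0.0, -0.001, -1.0]]
force: [-0.6, 0.4, 0.9]
opening: 0.746
grasp_force: 0.0
```

```bash
python3 - <<'E'
from h import *
st(); to([*glob([0,.051]),.2],94.34)
E
```

```text
t 3.4333 pos [0.4992 0.0078 0.2028] loc [-0.0991 -0.1006] F [-0.5781  0.3739  0.9288] open 0.7463246839248798 grip 0.0
shift [1.0125 0.6571 0.0185] turn [-0.0001  0.     -0.0005]
```

Emit:
carry_out([
  [[0.25,0.16,0,0,0,0,-0.5],[0.5,0.33,0,0,0,0,-0.5],[0.75,0.49,0,0,0,-0.0005,-0.5],[1.0,0.657,0,0,0,-0.0005,-0.5],[1.0,0.657,0,0,0,-0.0005,-0.5],[1.0,0.657,0,0,0,-0.0005,-0.5],[1.0,0.657,0,0,0,-0.0005,-0.5],[1.0,0.657,0,0,0,-0.0005,-0.5],[1.0,0.657,0,0,0,-0.0005,-0.5],[1.0,0.657,0,0,0,-0.0005,-0.5]],
])

```text
time_s: 4.27
position: [0.5863, 0.1646, 0.203]
tcp_rot: [[-0.076, 0.997, -0.001], [0.997, 0.076, -0.0], [-0.0, -0.001, -1.0]]
force: [0.2, 0.1, 0.0]
opening: 0.75
grasp_force: 0.0
```

```bash
python3 - <<'E'
from h import *
st(); to([*glob([0,.051]),.105],94.34)
ims=shots(1)
a=cv2.resize(ims["top"][130:250,230:350,::-1],None,fx=3.3,fy=3.3,interpolation=cv2.INTER_CUBIC)
b=cv2.resize(ims["side"][150:280,220:340,::-1],None,fx=3.3,fy=3.3,interpolation=cv2.INTER_CUBIC)[:396]
cv2.imwrite("pics/v1.png",np.hstack([a,b]))
E
```

```text
t 4.2667 pos [0.5863 0.1646 0.203 ] loc [-0.0004  0.0492] F [0.1868 0.1349 0.0188] open 0.7502630877635744 grip 0.0
shift [0.0121 0.0028 0.6532] turn [-0.0001  0.      0.0001]
```

View pics/v1.png

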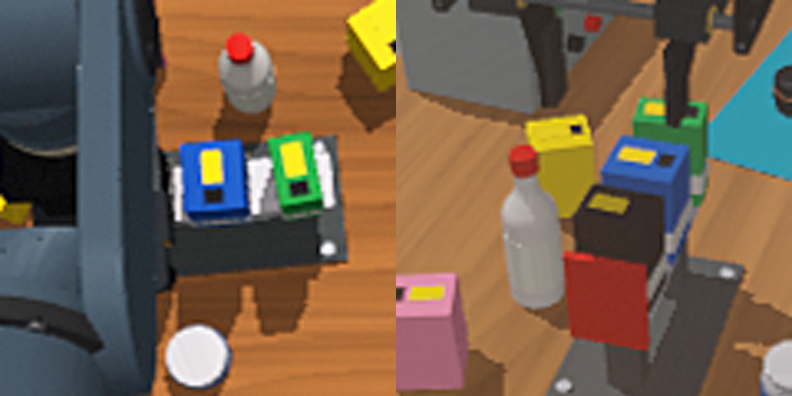

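Emit:
carry_out([
  [[0,0,0,0,0,0,-0.8],[0,0,0.05,0,0,0,-0.8],[0,0,0.15,0,0,0,-0.8],[0,0,0.3,0,0,0,-0.8],[0,0,0.45,0,0,0,-0.8],[0,0,0.6,0,0,0,-0.8],[0,0,0.65,0,0,0,-0.8],[0,0,0.65,0,0,0,-0.8],[0,0,0.65,0,0,0,-0.8],[0,0,0.65,0,0,0,-0.8]],
])

```text
time_s: 5.2
position: [0.588, 0.1664, 0.1065]
tcp_rot: [[-0.078, 0.997, 0.003], [0.997, 0.078, 0.0], [0.0, 0.003, -1.0]]
force: [1.3, -1.1, 0.9]
opening: 0.897
grasp_force: 0.0
```

Emit:
carry_out([
  [[0,0.003,0,0,0,0,-0.6],[0,0.003,0,0,0,0,-0.4],[0,0.003,0,0,0,0,-0.3],[0,0.003,0,0,0,0,-0.2],[0,0.003,0,0,0,0,-0.15],[0,0.003,0,0,0,0,-0.1],[0,0.003,0,0,0,0,0],[0,0.003,0,0,0,0,0],[0,0.003,0,0,0,0,0],[0,0.003,0,0,0,0,0]],
])

```text
time_s: 6.03
position: [0.5869, 0.1662, 0.1054]
tcp_rot: [[-0.078, 0.997, -0.001], [0.997, 0.078, -0.0], [-0.0, -0.001, -1.0]]
force: [-1.1, -0.3, 2.4]
opening: 0.553
grasp_force: 29.8
```

```bash
python3 - <<'E'
from h import *
st(); to([*glob([0,.061]),.105],94.34)
E
```

```text
t 6.0333 pos [0.5869 0.1662 0.1054] loc [0.0004 0.0507] F [-1.1323 -0.2617  2.4438] open 0.5529558574041771 grip 29.77533206809312
shift [ 0.0688 -0.0024  0.0028] turn [-0.0001  0.      0.0004]
```

Emit:
carry_out([
  [[0.005,-0.003,0,0,0,0,0.1],[0.012,-0.003,0,0,0,0,0.1],[0.02,-0.003,0,0,0,0,0.1],[0.028,-0.003,0,0,0,0,0.1],[0.036,-0.003,0,0,0,0,0.1],[0.044,-0.003,0,0,0,0,0.1],[0.05,-0.003,0,0,0,0,0.1],[0.056,-0.003,0,0,0,0,0.1],[0.06,-0.003,0,0,0,0,0.1],[0.06,-0.003,0,0,0,0,0.1]],
])

```text
time_s: 6.87
position: [0.5869, 0.1716, 0.1055]
tcp_rot: [[-0.081, 0.997, 0.001], [0.997, 0.081, -0.007], [-0.007, 0.0, -1.0]]
force: [-0.2, -11.8, 2.4]
opening: 0.553
grasp_force: 29.7
```

```bash
python3 - <<'E'
from h import *
st()
ims=shots(2)
a=cv2.resize(ims["top"][150:230,250:350,::-1],None,fx=4,fy=4,interpolation=cv2.INTER_CUBIC)
b=cv2.resize(ims["side"][160:285,240:340,::-1],None,fx=4,fy=4,interpolation=cv2.INTER_CUBIC)
cv2.imwrite("pics/v2.png",np.hstack([cv2.copyMakeBorder(a,0,180,0,0,cv2.BORDER_CONSTANT),b]))
E
```

```text
t 6.8667 pos [0.5869 0.1716 0.1055] loc [0.0007 0.0561] F [ -0.2104 -11.8236   2.4163] open 0.5533557645955003 grip 29.653421477414668
```

View pics/v2.png

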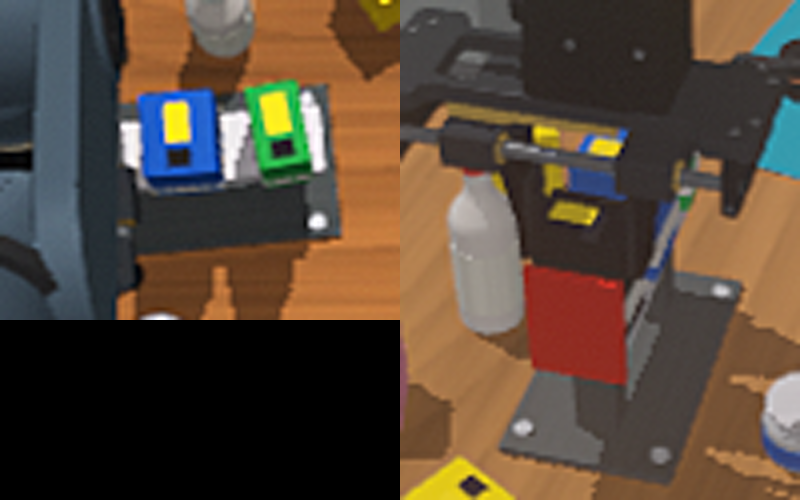

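Black is pressed against the plate, with 12 N of contact at a shift of 5.4 mm. The side view shows it flush behind the red plate at about (575,265). I'll ease off, open, and move along to blue with the fingers straddling the packs.

Emit:
carry_out([
  [[-0.01,0,0,0,0,0,0.1],[-0.018,0,0,0,0,0,0.1],[-0.018,0,0,0,0,0,0.0],[-0.018,0,0,0,0,0,-0.2],[-0.018,0,0,0,0,0,-0.4],[-0.018,0,0,0,0,0,-0.6],[-0.018,0,0,0,0,0,-0.8],[-0.018,0,0,0,0,0,-0.8],[-0.018,0,0,0,0,0,-0.8],[-0.018,0,0,0,0,0,-0.8]],
])

```text
time_s: 7.8
position: [0.5864, 0.1728, 0.1053]
tcp_rot: [[-0.078, 0.997, -0.0], [0.997, 0.078, 0.0], [0.0, 0.0, -1.0]]
force: [-0.1, -0.4, 0.5]
opening: 0.883
grasp_force: 0.0
```

Emit:
carry_out([
  [[-0.04,0,0,0,0,0,-0.8],[-0.1,0,0,0,0,0,-0.8],[-0.17,0,0,0,0,0,-0.8],[-0.24,0,0,0,0,0,-0.8],[-0.3,0,0,0,0,0,-0.8],[-0.35,0,0,0,0,0,-0.8],[-0.378,0,0,0,0,0,-0.8],[-0.378,0,0,0,0,0,-0.8],[-0.378,0,0,0,0,0,-0.8],[-0.378,0,0,0,0,0,-0.8]],
])

```text
time_s: 8.63
position: [0.5908, 0.1162, 0.1053]
tcp_rot: [[-0.078, 0.997, -0.0], [0.997, 0.078, 0.0], [0.0, -0.0, -1.0]]
force: [0.4, -0.4, 0.4]
opening: 0.9
grasp_force: 0.0
```

```bash
python3 - <<'E'
from h import *
st(); to([*glob([0,0]),.105],94.34)
E
```

```text
t 8.6333 pos [0.5908 0.1162 0.1053] loc [0.0004 0.0006] F [ 0.4104 -0.3707  0.3764] open 0.8997729969639355 grip 0.0
shift [-0.0039 -0.0027  0.0022] turn [-0.     -0.      0.0004]
```

Emit:
carry_out([
  [[0,-0.002,0,0,0,0.0004,-0.6],[0,-0.002,0,0,0,0.0004,-0.4],[0,-0.002,0,0,0,0.0004,-0.3],[0,-0.002,0,0,0,0.0004,-0.2],[0,-0.002,0,0,0,0.0004,-0.15],[0,-0.002,0,0,0,0.0004,-0.1],[0,-0.002,0,0,0,0.0004,0],[0,-0.002,0,0,0,0.0004,0.1],[0,-0.002,0,0,0,0.0004,0.1],[0,-0.002,0,0,0,0.0004,0.1]],
])

```text
time_s: 9.47
position: [0.59, 0.116, 0.1053]
tcp_rot: [[-0.076, 0.997, -0.001], [0.997, 0.076, 0.0], [0.0, -0.001, -1.0]]
force: [-0.7, 0.5, 1.5]
opening: 0.549
grasp_force: 30.0
```

Emit:
carry_out([
  [[0.01,0,0,0,0,0,0.1],[0.025,0,0,0,0,0,0.1],[0.042,0,0,0,0,0,0.1],[0.06,0,0,0,0,0,0.1],[0.075,0,0,0,0,0,0.1],[0.09,0,0,0,0,0,0.1],[0.1,0,0,0,0,0,0.1],[0.11,0,0,0,0,0,0.1],[0.12,0,0,0,0,0,0.1],[0.125,0,0,0,0,0,0.1]],
])

```text
time_s: 10.3
position: [0.5893, 0.1345, 0.1053]
tcp_rot: [[-0.076, 0.997, 0.0], [0.997, 0.076, -0.001], [-0.001, 0.0, -1.0]]
force: [0.8, -2.4, -0.6]
opening: 0.547
grasp_force: 30.0
```

```bash
python3 - <<'E'
from h import *
st()
E
```

```text
t 10.3 pos [0.5893 0.1345 0.1053] loc [0.0003 0.0189] F [ 0.8138 -2.4392 -0.644 ] open 0.5472593287069708 grip 29.988753721117973
```

Emit:
carry_out([
  [[0.005,0,0,0,0,0,0.1],[0.01,0,0,0,0,0,0.1],[0.014,0,0,0,0,0,0.1],[0.018,0,0,0,0,0,0.1],[0.022,0,0,0,0,0,0.1],[0.026,0,0,0,0,0,0.1],[0.03,0,0,0,0,0,0.1],[0.03,0,0,0,0,0,0.1],[0.03,0,0,0,0,0,0.1],[0.03,0,0,0,0,0,0.1]],
])

```text
time_s: 11.13
position: [0.5896, 0.1346, 0.1056]
tcp_rot: [[-0.078, 0.997, 0.001], [0.997, 0.078, -0.008], [-0.008, 0.0, -1.0]]
force: [-0.1, -14.3, 0.9]
opening: 0.548
grasp_force: 30.0
```

```bash
python3 - <<'E'
from h import *
st()
E
```

```text
t 11.1333 pos [0.5896 0.1346 0.1056] loc [0.0006 0.019 ] F [ -0.0506 -14.2805   0.9475] open 0.5476331736364572 grip 29.981318882200867
```

Emit:
carry_out([
  [[-0.01,0,0,0,0,0,0.1],[-0.024,0,0,0,0,0,0.1],[-0.024,0,0,0,0,0,0.0],[-0.024,0,0,0,0,0,-0.2],[-0.024,0,0,0,0,0,-0.4],[-0.024,0,0,0,0,0,-0.6],[-0.024,0,0,0,0,0,-0.8],[-0.024,0,0,0,0,0,-0.8],[-0.024,0,0,0,0,0,-0.8],[-0.024,0,0,0,0,0,-0.8]],
])

```text
time_s: 11.97
position: [0.589, 0.1358, 0.1054]
tcp_rot: [[-0.076, 0.997, -0.0], [0.997, 0.076, 0.0], [0.0, 0.0, -1.0]]
force: [-0.4, 0.0, 0.2]
opening: 0.889
grasp_force: 0.0
```

Emit:
carry_out([
  [[-0.04,0,0,0,0,0,-0.8],[-0.1,0,0,0,0,0,-0.8],[-0.18,0,0,0,0,0,-0.8],[-0.26,0,0,0,0,0,-0.8],[-0.34,0,0,0,0,0,-0.8],[-0.42,0,0,0,0,0,-0.8],[-0.48,0,0,0,0,0,-0.8],[-0.48,0,0,0,0,0,-0.8],[-0.48,0,0,0,0,0,-0.8],[-0.48,0,0,0,0,0,-0.8]],
])

```text
time_s: 12.8
position: [0.5944, 0.0638, 0.1053]
tcp_rot: [[-0.075, 0.997, -0.0], [0.997, 0.075, 0.0], [0.0, -0.0, -1.0]]
force: [-0.3, 0.2, 0.8]
opening: 0.897
grasp_force: 0.0
```

```bash
python3 - <<'E'
from h import *
st(); to([*glob([0,-.0525]),.105],94.34)
E
```

```text
t 12.8 pos [0.5944 0.0638 0.1053] loc [ 0.     -0.0519] F [-0.3416  0.1716  0.8085] open 0.8972764155767844 grip 0.0
shift [-0.0039 -0.0003  0.0021] turn [-0.     -0.0001 -0.0001]
```

Emit:
carry_out([
  [[0,0.002,0,0,0,0,-0.6],[0,0.002,0,0,0,0,-0.4],[0,0.002,0,0,0,0,-0.3],[0,0.002,0,0,0,0,-0.2],[0,0.002,0,0,0,0,-0.15],[0,0.002,0,0,0,0,-0.1],[0,0.002,0,0,0,0,0],[0,0.002,0,0,0,0,0.1],[0,0.002,0,0,0,0,0.1],[0,0.002,0,0,0,0,0.1]],
])

```text
time_s: 13.63
position: [0.5943, 0.064, 0.1053]
tcp_rot: [[-0.075, 0.997, -0.001], [0.997, 0.075, 0.0], [0.0, -0.001, -1.0]]
force: [-1.6, 1.1, 0.3]
opening: 0.561
grasp_force: 29.5
```

Emit:
carry_out([
  [[0.01,0,0,0,0,0,0.1],[0.03,0,0,0,0,0,0.1],[0.055,0,0,0,0,0,0.1],[0.08,0,0,0,0,0,0.1],[0.105,0,0,0,0,0,0.1],[0.13,0,0,0,0,0,0.1],[0.155,0,0,0,0,0,0.1],[0.175,0,0,0,0,0,0.1],[0.195,0,0,0,0,0,0.1],[0.21,0,0,0,0,0,0.1]],
])

```text
time_s: 14.47
position: [0.5924, 0.0956, 0.1054]
tcp_rot: [[-0.076, 0.997, 0.0], [0.997, 0.076, 0.0], [0.0, 0.0, -1.0]]
force: [0.1, 0.9, -1.2]
opening: 0.563
grasp_force: 29.5
```

Emit:
carry_out([
  [[0.006,0,0,0,0,0,0.1],[0.012,0,0,0,0,0,0.1],[0.018,0,0,0,0,0,0.1],[0.023,0,0,0,0,0,0.1],[0.028,0,0,0,0,0,0.1],[0.033,0,0,0,0,0,0.1],[0.037,0,0,0,0,0,0.1],[0.041,0,0,0,0,0,0.1],[0.045,0,0,0,0,0,0.1],[0.045,0,0,0,0,0,0.1]],
])

```text
time_s: 15.3
position: [0.5925, 0.1009, 0.1054]
tcp_rot: [[-0.076, 0.997, 0.001], [0.997, 0.076, -0.002], [-0.002, 0.001, -1.0]]
force: [1.4, -4.8, -1.1]
opening: 0.566
grasp_force: 29.2
```

```bash
python3 - <<'E'
from h import *
st()
E
```

```text
t 15.3 pos [0.5925 0.1009 0.1054] loc [ 0.001  -0.0148] F [ 1.4418 -4.8319 -1.1079] open 0.5661105268498298 grip 29.249850166343094
```

Emit:
carry_out([
  [[0.004,0,0,0,0,0,0.1],[0.008,0,0,0,0,0,0.1],[0.012,0,0,0,0,0,0.1],[0.016,0,0,0,0,0,0.1],[0.02,0,0,0,0,0,0.1],[0.02,0,0,0,0,0,0.1],[0.02,0,0,0,0,0,0.1],[0.02,0,0,0,0,0,0.1],[0.02,0,0,0,0,0,0.1],[0.02,0,0,0,0,0,0.1]],
])

```text
time_s: 16.13
position: [0.5925, 0.1014, 0.1054]
tcp_rot: [[-0.076, 0.997, 0.001], [0.997, 0.076, -0.005], [-0.005, 0.001, -1.0]]
force: [1.3, -11.6, -0.9]
opening: 0.559
grasp_force: 29.1
```

```bash
python3 - <<'E'
from h import *
st(); ims=shots(3)
a=cv2.resize(ims["top"][150:230,255:355,::-1],None,fx=4,fy=4,interpolation=cv2.INTER_CUBIC)
b=cv2.resize(ims["side"][160:285,240:340,::-1],None,fx=4,fy=4,interpolation=cv2.INTER_CUBIC)
cv2.imwrite("pics/v3.png",np.hstack([cv2.copyMakeBorder(a,0,180,0,0,cv2.BORDER_CONSTANT),b]))
E
```

```text
t 16.1333 pos [0.5925 0.1014 0.1054] loc [ 0.0011 -0.0143] F [  1.2639 -11.5539  -0.8816] open 0.5592916648334854 grip 29.093451570297475
```

View pics/v3.png

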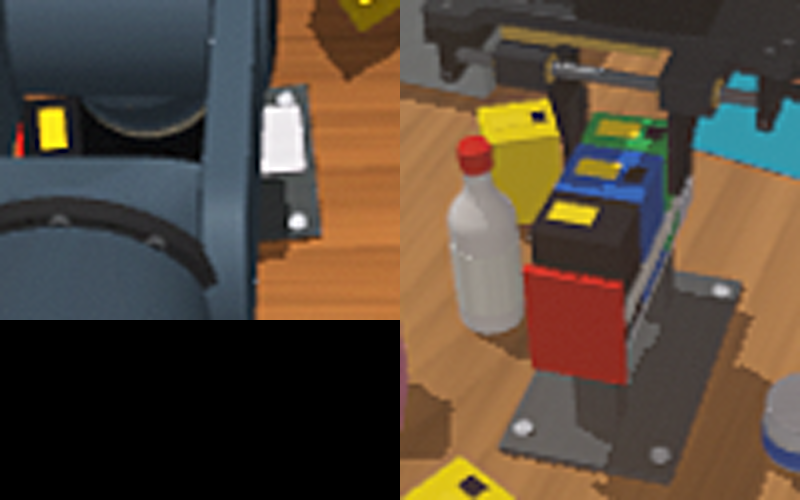

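The side view shows the row black, blue, green closed against the plate (tops at (575,215), (605,170), (628,130)), with front edges in line. Next: ease off, open, lift and go to the orange pack.

Emit:
carry_out([
  [[-0.008,0,0,0,0,0,0.1],[-0.016,0,0,0,0,0,0.1],[-0.016,0,0,0,0,0,0.0],[-0.016,0,0,0,0,0,-0.2],[-0.016,0,0,0,0,0,-0.4],[-0.016,0,0,0,0,0,-0.6],[-0.016,0,0,0,0,0,-0.8],[-0.016,0,0,0,0,0,-0.8],[-0.016,0,0,0,0,0,-0.8],[-0.016,0,0,0,0,0,-0.8]],
])

```text
time_s: 17.07
position: [0.5917, 0.1028, 0.1054]
tcp_rot: [[-0.076, 0.997, -0.0], [0.997, 0.076, 0.0], [0.0, -0.0, -1.0]]
force: [-0.5, 0.6, 0.9]
opening: 0.886
grasp_force: 0.0
```

Emit:
carry_out([
  [[0,0,-0.03,0,0,0,-0.8],[0,0,-0.1,0,0,0,-0.8],[0,0,-0.2,0,0,0,-0.8],[0,0,-0.32,0,0,0,-0.8],[0,0,-0.44,0,0,0,-0.8],[0,0,-0.56,0,0,0,-0.8],[0,0,-0.63,0,0,0,-0.8],[0,0,-0.63,0,0,0,-0.8],[0,0,-0.63,0,0,0,-0.8],[0,0,-0.63,0,0,0,-0.8]],
])

```text
time_s: 17.9
position: [0.591, 0.1025, 0.1991]
tcp_rot: [[-0.075, 0.997, -0.002], [0.997, 0.075, 0.0], [0.0, -0.002, -1.0]]
force: [-0.3, -0.2, 0.3]
opening: 0.896
grasp_force: 0.0
```

Emit:
carry_out([
  [[-0.15,-0.07,0,0,0,0,-0.8],[-0.35,-0.17,0,0,0,0,-0.8],[-0.55,-0.27,0,0,0,0,-0.8],[-0.75,-0.37,0,0,0,0,-0.8],[-0.95,-0.46,0,0,0,0,-0.8],[-0.95,-0.46,0,0,0,0,-0.8],[-0.95,-0.46,0,0,0,0,-0.8],[-0.95,-0.46,0,0,0,0,-0.8],[-0.95,-0.46,0,0,0,0,-0.8],[-0.95,-0.46,0,0,0,0,-0.8]],
])

```text
time_s: 18.73
position: [0.5339, -0.0436, 0.1995]
tcp_rot: [[-0.077, 0.997, -0.001], [0.997, 0.077, 0.0], [0.001, -0.001, -1.0]]
force: [-0.4, -0.1, 0.9]
opening: 0.901
grasp_force: 0.0
```

Emit:
carry_out([
  [[-0.2,-0.1,0,0,0,0.018,-0.8],[-0.4,-0.2,0,0,0,0.037,-0.8],[-0.6,-0.32,0,0,0,0.056,-0.8],[-0.75,-0.4,0,0,0,0.075,-0.8],[-0.87,-0.46,0,0,0,0.094,-0.8],[-0.87,-0.46,0,0,0,0.113,-0.8],[-0.87,-0.46,0,0,0,0.131,-0.8],[-0.87,-0.46,0,0,0,0.131,-0.8],[-0.87,-0.46,0,0,0,0.131,-0.8],[-0.87,-0.46,0,0,0,0.131,-0.8]],
])

```text
time_s: 19.57
position: [0.4752, -0.1794, 0.1998]
tcp_rot: [[0.677, 0.736, -0.0], [0.736, -0.677, 0.0], [0.0, -0.0, -1.0]]
force: [0.4, 0.5, 0.5]
opening: 0.899
grasp_force: 0.0
```

```bash
python3 - <<'E'
from h import *
st(); to([.4753,-.1825,.018],47.12); ims=shots(4)
a=cv2.resize(ims["top"][155:225,250:345,::-1],None,fx=4.2,fy=4.2,interpolation=cv2.INTER_CUBIC)
d=cv2.resize(ims["side"][130:230,320:420,::-1],None,fx=3.0,fy=3.0,interpolation=cv2.INTER_CUBIC)
b=cv2.resize(ims["side"][165:285,245:335,::-1],None,fx=4.4,fy=4.4,interpolation=cv2.INTER_CUBIC)
o=np.zeros((600,800,3),np.uint8); o[:294,:399]=a; o[295:595,:300]=d; o[:528,402:798]=b; cv2.imwrite("pics/v4.png",o)
E
```

```text
t 19.5667 pos [ 0.4752 -0.1794  0.1998] loc [-0.1372 -0.2854] F [0.3744 0.5473 0.4989] open 0.8990937387096949 grip 0.0
shift [-0.0149  0.0146  1.212 ] turn [-0.     -0.      0.0008]
```

View pics/v4.png

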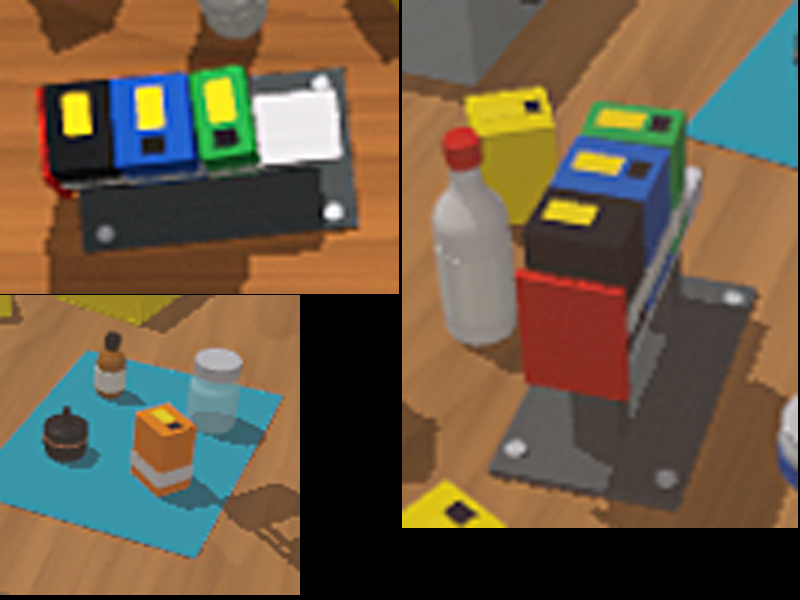

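The row is closed: black (78,125), blue (150,125), green (222,115). Green is still about 3° crooked, and the orange push will press it flat. The fingers stand over the orange pack, so I'll grasp it.

Emit:
carry_out([
  [[-0.015,0.015,0.05,0,0,0.0008,-0.8],[-0.015,0.015,0.15,0,0,0.0008,-0.8],[-0.015,0.015,0.3,0,0,0.0008,-0.8],[-0.015,0.015,0.45,0,0,0.0008,-0.8],[-0.015,0.015,0.6,0,0,0.0008,-0.8],[-0.015,0.015,0.7,0,0,0.0008,-0.8],[-0.015,0.015,0.7,0,0,0.0008,-0.8],[-0.015,0.015,0.7,0,0,0.0008,-0.8],[-0.015,0.015,0.7,0,0,0.0008,-0.8],[-0.015,0.015,0.7,0,0,0.0008,-0.8]],
])

```text
time_s: 20.5
position: [0.4759, -0.1839, 0.0959]
tcp_rot: [[0.683, 0.73, 0.002], [0.73, -0.683, -0.001], [0.0, 0.002, -1.0]]
force: [0.1, 0.4, -0.2]
opening: 0.9
grasp_force: 0.0
```

```bash
python3 - <<'E'
from h import *
st(); to([.4753,-.1825,.018],47.12)
ims=load(4); L=LG
for k,y in(("blue",.019),("green",-.017)):
  for cams in(["top"],["side"]):
    G={n:grads(ims[n],.8) for n in cams}
    r=rect(cams,.048,W[k],.16)
    best=max(((score(np.array([*glob([x,yy]),L[2]+w]),[s for i,s in enumerate(r) if i%2==1] ,G)+score(np.array([*glob([x,yy]),L[2]+w]),[s for i,s in enumerate(r) if i%2==0],G),x,yy,np.degrees(w)) for x in np.arange(-.007,.0071,.001) for yy in np.arange(y-.006,y+.0061,.001) for w in np.radians([-2,0,2,4])))
    print(k,cams,best)
E
```

```text
t 20.5 pos [ 0.4759 -0.1839  0.0959] loc [-0.1368 -0.29  ] F [ 0.0694  0.4082 -0.196 ] open 0.8999567905406616 grip 0.0
shift [ 0.0039 -0.0105  0.5191] turn [ 0.0004 -0.0001 -0.0006]
blue ['top'] (np.float64(48.46655152566876), np.float64(0.0), np.float64(0.018999999999999996), np.float64(2.0))
blue ['side'] (np.float64(42.76694129926882), np.float64(0.0), np.float64(0.022999999999999993), np.float64(0.0))
green ['top'] (np.float64(47.13996829523593), np.float64(0.0), np.float64(-0.017999999999999995), np.float64(4.0))
green ['side'] (np.float64(37.11870619742703), np.float64(-0.005), np.float64(-0.014999999999999993), np.float64(2.0))
```

Emit:
carry_out([
  [[0,-0.005,0.05,0,0,0,-0.8],[0,-0.005,0.13,0,0,0,-0.8],[0,-0.005,0.22,0,0,0,-0.8],[0,-0.005,0.31,0,0,0,-0.8],[0,-0.005,0.4,0,0,0,-0.8],[0,-0.005,0.47,0,0,0,-0.8],[0,-0.005,0.51,0,0,0,-0.8],[0,-0.005,0.51,0,0,0,-0.8],[0,-0.005,0.51,0,0,0,-0.8],[0,-0.005,0.51,0,0,0,-0.8]],
])

```text
time_s: 21.33
position: [0.4749, -0.1831, 0.0189]
tcp_rot: [[0.683, 0.73, 0.001], [0.73, -0.683, -0.001], [0.0, 0.001, -1.0]]
force: [-0.7, 0.3, 0.2]
opening: 0.902
grasp_force: 0.0
```

Emit:
carry_out([
  [[0,0,0,0,0,0,-0.6],[0,0,0,0,0,0,-0.4],[0,0,0,0,0,0,-0.3],[0,0,0,0,0,0,-0.2],[0,0,0,0,0,0,-0.15],[0,0,0,0,0,0,-0.1],[0,0,0,0,0,0,0],[0,0,0,0,0,0,0.2],[0,0,0,0,0,0,0.2],[0,0,0,0,0,0,0.2]],
])

```text
time_s: 22.17
position: [0.4753, -0.1834, 0.0186]
tcp_rot: [[0.684, 0.73, 0.002], [0.73, -0.684, -0.001], [0.0, 0.002, -1.0]]
force: [1.9, -1.5, 2.0]
opening: 0.55
grasp_force: 30.0
```

```bash
python3 - <<'E'
from h import *
st(); to([.4753,-.1825,.2],47.12)
E
```

```text
t 22.1667 pos [ 0.4753 -0.1834  0.0186] loc [-0.1374 -0.2894] F [ 1.895  -1.5071  2.0372] open 0.5503272906937045 grip 29.994874731637537
shift [ 0.0049 -0.0016 -1.2093] turn [ 0.0003 -0.     -0.0007]
```

Emit:
carry_out([
  [[0,0,-0.03,0,0,0,0.2],[0,0,-0.1,0,0,0,0.2],[0,0,-0.22,0,0,0,0.2],[0,0,-0.36,0,0,0,0.2],[0,0,-0.5,0,0,0,0.2],[0,0,-0.64,0,0,0,0.2],[0,0,-0.78,0,0,0,0.2],[0,0,-0.9,0,0,0,0.2],[0,0,-0.97,0,0,0,0.2],[0,0,-1.0,0,0,0,0.2]],
])

```text
time_s: 23.0
position: [0.4743, -0.1825, 0.1705]
tcp_rot: [[0.683, 0.73, 0.001], [0.73, -0.683, -0.001], [0.0, 0.002, -1.0]]
force: [0.5, 0.1, -1.7]
opening: 0.55
grasp_force: 30.0
```

Emit:
carry_out([
  [[0.06,-0.02,0,0,0,-0.01,0.2],[0.16,-0.05,0,0,0,-0.026,0.2],[0.28,-0.08,0,0,0,-0.043,0.2],[0.4,-0.12,0,0,0,-0.06,0.2],[0.52,-0.16,0,0,0,-0.077,0.2],[0.64,-0.19,0,0,0,-0.094,0.2],[0.75,-0.22,0,0,0,-0.11,0.2],[0.84,-0.25,0,0,0,-0.124,0.2],[0.9,-0.27,0,0,0,-0.1319,0.2],[0.9,-0.27,0,0,0,-0.1319,0.2]],
])

```text
time_s: 23.83
position: [0.5363, -0.0544, 0.1677]
tcp_rot: [[-0.079, 0.997, -0.002], [0.997, 0.079, 0.002], [0.002, -0.002, -1.0]]
force: [0.2, 0.2, -2.0]
opening: 0.547
grasp_force: 30.0
```

```bash
python3 - <<'E'
from h import *
st(); to([*glob([0,-.058]),.1686],94.34)
E
```

```text
t 23.8333 pos [ 0.5363 -0.0544  0.1677] loc [-0.0668 -0.1654] F [ 0.1908  0.201  -2.0309] open 0.5470214965233083 grip 29.992099741939455
shift [ 0.7145  0.4478 -0.0058] turn [-0.0004 -0.0003  0.0006]
```

Emit:
carry_out([
  [[0.06,0.04,0,0,0,0.0006,0.2],[0.15,0.1,0,0,0,0.0006,0.2],[0.26,0.17,0,0,0,0.0006,0.2],[0.38,0.24,0,0,0,0.0006,0.2],[0.5,0.31,0,0,0,0.0006,0.2],[0.6,0.38,0,0,0,0.0006,0.2],[0.67,0.42,0,0,0,0.0006,0.2],[0.7145,0.448,0,0,0,0.0006,0.2],[0.7145,0.448,0,0,0,0.0006,0.2],[0.7145,0.448,0,0,0,0.0006,0.2]],
])

```text
time_s: 24.67
position: [0.5955, 0.0551, 0.1681]
tcp_rot: [[-0.072, 0.997, -0.001], [0.997, 0.072, -0.0], [-0.0, -0.001, -1.0]]
force: [-1.1, 0.9, -1.9]
opening: 0.548
grasp_force: 30.0
```

```bash
python3 - <<'E'
from h import *
st(); to([*glob([0,-.058]),.1096],94.34)
E
```

```text
t 24.6667 pos [0.5955 0.0551 0.1681] loc [ 0.0005 -0.0607] F [-1.0503  0.856  -1.8996] open 0.5480189928446859 grip 29.99281286727637
shift [ 0.0181 -0.0028  0.3898] turn [-0.0002  0.0001 -0.0005]
```

Emit:
carry_out([
  [[0.018,-0.003,0.03,0,0,-0.0005,0.2],[0.018,-0.003,0.08,0,0,-0.0005,0.2],[0.018,-0.003,0.14,0,0,-0.0005,0.2],[0.018,-0.003,0.2,0,0,-0.0005,0.2],[0.018,-0.003,0.26,0,0,-0.0005,0.2],[0.018,-0.003,0.31,0,0,-0.0005,0.2],[0.018,-0.003,0.35,0,0,-0.0005,0.2],[0.018,-0.003,0.375,0,0,-0.0005,0.2],[0.018,-0.003,0.39,0,0,-0.0005,0.2],[0.018,-0.003,0.39,0,0,-0.0005,0.2]],
])

```text
time_s: 25.5
position: [0.5951, 0.0581, 0.1093]
tcp_rot: [[-0.076, 0.997, -0.001], [0.997, 0.076, 0.0], [0.0, -0.001, -1.0]]
force: [0.3, -0.9, -2.0]
opening: 0.551
grasp_force: 30.0
```

```bash
python3 - <<'E'
from h import *
st(); to([*glob([0,-.058]),.1066],94.34)
E
```

```text
t 25.5 pos [0.5951 0.0581 0.1093] loc [ 0.0004 -0.0577] F [ 0.3341 -0.9358 -1.9744] open 0.5514820872518806 grip 29.992852192372084
shift [-0.0021 -0.0024  0.018 ] turn [-0.0001 -0.     -0.    ]
```

Now I'll lower it slowly until touch.

Emit:
carry_out([
  [[0,-0.002,0.002,0,0,0,0.2],[0,-0.002,0.004,0,0,0,0.2],[0,-0.002,0.006,0,0,0,0.2],[0,-0.002,0.008,0,0,0,0.2],[0,-0.002,0.01,0,0,0,0.2],[0,-0.002,0.012,0,0,0,0.2],[0,-0.002,0.014,0,0,0,0.2],[0,-0.002,0.016,0,0,0,0.2],[0,-0.002,0.018,0,0,0,0.2],[0,-0.002,0.018,0,0,0,0.2]],
])

```text
time_s: 26.33
position: [0.595, 0.0581, 0.1071]
tcp_rot: [[-0.076, 0.997, -0.0], [0.997, 0.076, 0.0], [0.0, -0.0, -1.0]]
force: [-0.7, 0.7, -1.4]
opening: 0.55
grasp_force: 30.0
```

Emit:
carry_out([
  [[0,0,0.002,0,0,0,0.2],[0,0,0.003,0,0,0,0.2],[0,0,0.004,0,0,0,0.2],[0,0,0.005,0,0,0,0.2],[0,0,0.006,0,0,0,0.2],[0,0,0.007,0,0,0,0.2],[0,0,0.008,0,0,0,0.2],[0,0,0.008,0,0,0,0.2],[0,0,0.008,0,0,0,0.2],[0,0,0.008,0,0,0,0.2]],
])

```text
time_s: 27.17
position: [0.5951, 0.0581, 0.1065]
tcp_rot: [[-0.076, 0.997, 0.0], [0.997, 0.076, -0.0], [-0.0, 0.0, -1.0]]
force: [-1.9, -0.6, 5.6]
opening: 0.55
grasp_force: 30.0
```

Emit:
carry_out([
  [[0,0,-0.003,0,0,0,0.2],[0.006,0,-0.003,0,0,0,0.2],[0.014,0,-0.003,0,0,0,0.2],[0.022,0,-0.003,0,0,0,0.2],[0.03,0,-0.003,0,0,0,0.2],[0.038,0,-0.003,0,0,0,0.2],[0.046,0,-0.003,0,0,0,0.2],[0.053,0,-0.003,0,0,0,0.2],[0.06,0,-0.003,0,0,0,0.2],[0.06,0,-0.003,0,0,0,0.2]],
])

```text
time_s: 28.0
position: [0.595, 0.0669, 0.1066]
tcp_rot: [[-0.076, 0.997, 0.001], [0.997, 0.076, -0.0], [-0.001, 0.001, -1.0]]
force: [0.4, -3.8, 2.4]
opening: 0.551
grasp_force: 30.0
```

```bash
python3 - <<'E'
from h import *
st()
E
```

```text
t 28.0 pos [0.595  0.0669 0.1066] loc [ 0.0009 -0.0489] F [ 0.372  -3.7672  2.4153] open 0.5514540463977631 grip 29.993564165197313
```

Emit:
carry_out([
  [[0.004,-0.004,0,0,0,0,0.2],[0.008,-0.004,0,0,0,0,0.2],[0.012,-0.004,0,0,0,0,0.2],[0.016,-0.004,0,0,0,0,0.2],[0.02,-0.004,0,0,0,0,0.2],[0.024,-0.004,0,0,0,0,0.2],[0.028,-0.004,0,0,0,0,0.2],[0.032,-0.004,0,0,0,0,0.2],[0.036,-0.004,0,0,0,0,0.2],[0.036,-0.004,0,0,0,0,0.2]],
])

```text
time_s: 28.83
position: [0.5949, 0.0669, 0.1067]
tcp_rot: [[-0.078, 0.997, 0.002], [0.997, 0.078, -0.009], [-0.009, 0.002, -1.0]]
force: [1.9, -17.3, 3.2]
opening: 0.552
grasp_force: 30.0
```

```bash
python3 - <<'E'
from h import *
st()
E
```

```text
t 28.8333 pos [0.5949 0.0669 0.1067] loc [ 0.0008 -0.0489] F [  1.9115 -17.312    3.2027] open 0.5524143052259552 grip 30.000448445789516
```

Emit:
carry_out([
  [[-0.012,0,0,0,0,0,0.2],[-0.026,0,0,0,0,0,0.2],[-0.032,0,0,0,0,0,0.2],[-0.032,0,0,0,0,0,0.0],[-0.032,0,0,0,0,0,-0.2],[-0.032,0,0,0,0,0,-0.4],[-0.032,0,0,0,0,0,-0.6],[-0.032,0,0,0,0,0,-0.8],[-0.032,0,0,0,0,0,-0.8],[-0.032,0,0,0,0,0,-0.8]],
])

```text
time_s: 29.67
position: [0.5931, 0.0681, 0.1061]
tcp_rot: [[-0.076, 0.997, -0.001], [0.997, 0.076, 0.001], [0.001, -0.001, -1.0]]
force: [-0.1, -0.4, 0.2]
opening: 0.865
grasp_force: 0.0
```

Emit:
carry_out([
  [[0,0,-0.03,0,0,0,-0.8],[0,0,-0.1,0,0,0,-0.8],[0,0,-0.2,0,0,0,-0.8],[0,0,-0.32,0,0,0,-0.8],[0,0,-0.44,0,0,0,-0.8],[0,0,-0.56,0,0,0,-0.8],[0,0,-0.63,0,0,0,-0.8],[0,0,-0.63,0,0,0,-0.8],[0,0,-0.63,0,0,0,-0.8],[0,0,-0.63,0,0,0,-0.8]],
])

```text
time_s: 30.5
position: [0.5929, 0.0676, 0.2002]
tcp_rot: [[-0.075, 0.997, -0.002], [0.997, 0.075, 0.0], [0.0, -0.002, -1.0]]
force: [0.4, -0.4, -0.4]
opening: 0.9
grasp_force: 0.0
```

Emit:
carry_out([
  [[-0.15,0,0,0,0,0,-0.8],[-0.4,0,0,0,0,0,-0.8],[-0.7,0,0,0,0,0,-0.8],[-1.0,0,0,0,0,0,-0.8],[-1.0,0,0,0,0,0,-0.8],[-1.0,0,0,0,0,0,-0.8],[-1.0,0,0,0,0,0,-0.8],[-1.0,0,0,0,0,0,-0.8],[-1.0,0,0,0,0,0,-0.8],[-1.0,0,0,0,0,0,-0.8]],
])

```text
time_s: 31.33
position: [0.6048, -0.0802, 0.2008]
tcp_rot: [[-0.078, 0.997, -0.001], [0.997, 0.078, 0.0], [0.0, -0.001, -1.0]]
force: [0.2, -0.7, 0.5]
opening: 0.9
grasp_force: 0.0
```

```bash
python3 - <<'E'
from h import *
st(); ims=shots(5)
a=cv2.resize(ims["top"][160:220,255:345,::-1],None,fx=5.5,fy=5.5,interpolation=cv2.INTER_CUBIC)
b=cv2.resize(ims["side"][165:275,270:325,::-1],None,fx=5.2,fy=5.2,interpolation=cv2.INTER_CUBIC)
c=cv2.resize(ims["side"][130:260,220:430,::-1],None,fx=2,fy=2,interpolation=cv2.INTER_CUBIC)
o=np.zeros((600,800,3),np.uint8); o[:330,:495]=a; o[:572,505:791]=b; o[335:595,:420]=c; cv2.imwrite("pics/v5.png",o)
for k,y in(("black",.059),("blue",.021),("green",-.015),("orange",-.049)):
    for cams in (["top"],["side"]):
        G={n:grads(ims[n],.8) for n in cams}; r=rect(cams,.048,W[k],.16)
        print(k,cams,max((score(np.array([*glob([x,yy]),LG[2]+w]),r,G),x,yy,np.degrees(w)) for x in np.arange(-.005,.0051,.001) for yy in np.arange(y-.004,y+.0041,.001) for w in np.radians([-3,-1.5,0,1.5,3]))[1:])
E
```

```text
t 31.3333 pos [ 0.6048 -0.0802  0.2008] loc [-0.0005 -0.1963] F [ 0.1656 -0.6785  0.4868] open 0.8999666603851348 grip 0.0
black ['top'] (np.float64(0.0), np.float64(0.059), np.float64(1.5000000000000002))
black ['side'] (np.float64(-0.001), np.float64(0.061), np.float64(-1.5000000000000002))
blue ['top'] (np.float64(0.0), np.float64(0.020000000000000004), np.float64(0.0))
blue ['side'] (np.float64(-0.001), np.float64(0.023000000000000007), np.float64(0.0))
green ['top'] (np.float64(0.0), np.float64(-0.015999999999999997), np.float64(-3.0000000000000004))
green ['side'] (np.float64(-0.001), np.float64(-0.012999999999999994), np.float64(0.0))
orange ['top'] (np.float64(-0.001), np.float64(-0.049), np.float64(-1.5000000000000002))
orange ['side'] (np.float64(-0.001), np.float64(-0.047), np.float64(-1.5000000000000002))
```

View pics/v5.png

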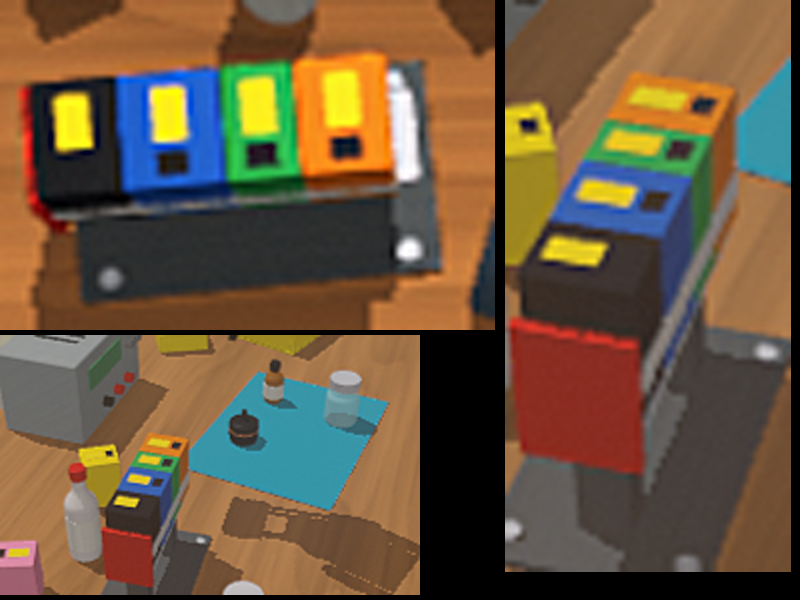

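All four packs stand square and gap-free against the plate: black (75,140), blue (168,135), green (260,130), orange (343,120). Their edges line up, all are centred within about 1 mm by the fits, the bystanders are untouched, and the arm is clear. Handing in.

```bash
python3 -c "
from rig import job; print(job.hand_in())"
```

```text
the job is handed in; nothing more can be done
None
```

The job is handed in: the last pictures show black, blue, green and orange in one closed row against the red end plate, square and centred on the ledge within about 1 mm, finished at 31 s with nothing else in view moved.

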